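# Dock the tray at the dish carrier and hold its self-closing gate open

## Robot

A 7-joint arm with a two-finger parallel gripper is mounted at the origin on a cart in front of the work surface, level with it; the furniture and walls round the work are solid. World frame = base frame: x ahead of the robot, y to its left, z up, the work surface at z = 0. Lengths are in m, angles in rad, forces in N, time in s.
With the tool pointing down it reaches from about 0.4 to 0.85 m from the base axis. Payload 10.4 kg.
Tool frame: the origin (TCP) lies midway between the tips of the shut fingers; the grasp point (between the pads) lies 19 mm behind it (r.tcp_to_grasp is the z of the grasp point in the tool frame, in m); z points along the fingers, x is the direction in which the jaws open and shut, and the axes are right-handed (so a half turn about z gives the same grasp; the last joint's range is limited). The gripper opens to 87 mm and grips with 3 to 60 N. Pads are 19 mm wide; open, the fingers measure 117 mm over their backs; the gripper's body (75 mm by 190 mm) begins 51 mm behind the grasp point.
Start: joints at [-1.128, 0.332, -0.065, 1.46, 0.022, 1.35, -0.088], TCP at [0.281, 0.558, 0.223] pointing down, gripper open.
Joint ranges: [-2.6, 2.6], [-0.5, 2.12], [-1.47, 1.34], [0.16, 2.42], [-1.27, 4.41], [0.06, 2.06], [-2.6, 2.6]. Speed limits (rad/s): [2.22, 2.22, 2.79, 2.79, 3.14, 3.14, 3.14].

## Interface

Orientations are given as a unit quaternion [x, y, z, w].
In Python, from bench import r, camera, close_job gives the robot as it stands. The module is installed in compiled form; this text tells all that it offers.
- The arm moves only by the shell command python3 -m crank 'ROWS' [FORCE]. ROWS is JSON, a list of rows, each an object of numbers: "x", "y", "z": the shift along the tool's x, y, z scaled (see below); "ax", "ay", "az": the turn, a rotation vector about the tool's x, y, z scaled (see below); "claw": the closure, from -1 (fully open) to 1 (shut), so that 0 is half open. A call has exactly 5 rows; each row is the pose to reach, as a shift and turn from the pose commanded when the call began, along the tool's axes at that moment; what a row does not reach only later rows make up. The controller multiplies each number of a shift by 1 m and each number of a turn by 2 rad. A row lasts 1/12 s, in which the tool goes at most 41.7 mm and 7.16 degrees, less where a joint would pass 70% of its speed; a pose out of reach is approached as far as the arm can. A call with a number of a shift or a turn outside -1 to 1 is refused whole. A call with a gripper value outside its range is refused whole. The fingers move at their own pace and stop on an object; FORCE is the grip in N (left out, the last holds). Time passes only in rows, so rows that repeat a pose let the fingers close, or fill a call up. It gives the time, the measured TCP pose, the force and the opening at its end, in the units of the state.
- r.read_state(): the state, without advancing time (a new reading comes with each control period).
- camera(name): name is "scene" or "top"; returns a dict with "color" (420x560x3 uint8, blue, green, red), "fx", "fy", "cx", "cy" (pixels), "eye" and "orientation" of the camera in the world. Camera axes: x right, y down, z forward; pixel columns grow to the right and rows downward; lengths in m; the calibration is good to about 2 mm. A picture is of the moment at which its call begins. There is no depth.
- close_job(): hands the job in, once; it reports no verdict.
The state is a dict: "time": time; "joint_positions": joint angles; "joint_vel": joint speeds; "joint_torque": joint torques, N m; "ee_pos": TCP position; "eef_rot": TCP orientation; "ft_force": force on the tool from outside, world axes, zero at the start; "torque": the same for the moment, N m; "width": finger opening in m.
Only numpy, scipy, OpenCV 4.12 (cv2) and the standard library are available. Lean on these libraries where they do the work, as an engineer would, in place of code of your own. Each camera call takes 0.05 s, during which the arm holds its last target. There are 200 camera calls.

## Task

The dishes in the clear-walled carrier are about to be slid out onto the white enamel tray, so first push the tray square and flush into the landing corner: one short end against the carrier's sill, one long side against the low metal end stop. Then unlock the gate: squeeze the red safety bolt back towards its fixed steel lug until it clears the gate (it stays back), after that squeeze the blue latch trigger to the black grip and, still squeezing, swing the gate out past its sprung check until it stands wide open, at least 70 degrees. The gate closes by itself, so finish while still holding it wide open with the fingers, and leave the dishes, dropper bottle, cork, tape roll and magnifier where they are.

Things in the scene. Friction and masses are not known exactly. Their poses are not given: they have to be found in the camera images.
- carrier: Open-topped dish carrier screwed to the bench, 180x180 mm, 118 mm high, clear walls, blue floor at 28 mm. Origin: on the bench under its middle; z up. The gate closes its -x side: hinge at the -y end, free end and red bolt at the +y end. The bolt's bracket juts out to y = 147 mm at x = -114 to -82 mm, heights 50 to 175 mm; the check at the hinge to y = -145 mm, 114 to 138 mm high.
- landing_corner (a point): Inner corner on the bench between the sill (14 mm high foot of the carrier, running from here to carrier +y for 160 mm; carrier x = -90 mm) and the end stop (aluminium bar 14 mm high, running from here to carrier -x for 164 mm; carrier y = -70 mm). Axes as the carrier's.
- enamel_tray: Loose white enamel tray, 0.3 to 0.6 kg. Origin: centre of its underside; long sides along its y. Below the rim its walls are 136 mm (x) by 212 mm (y), 5 mm thick, up to 22 mm high; these meet sill and stop (the flared 144x215 mm rim overhangs them). Docked, its origin lies 106 mm to -x and 68 mm to +y of the landing corner (carrier axes), its y along the carrier's x.
- bolt_lug (a point): Middle of the outer (gate-side, carrier -y) face of the red sliding lug of the safety bolt, 155 mm above the bench (carrier x = -104 mm; y = 100 mm with the bolt home). The lug is an upright plate 20 mm wide (carrier x), 8 mm thick (y), top at 175 mm, free from above; it moves with the bolt to carrier +y.
- bolt_fixed_lug (a point): Middle of the outer (carrier +y) face of the fixed steel lug (carrier x = -104, y = 142 mm), same height, width and thickness, top at 173 mm. Pinch red and fixed lug together from above: 42 mm over both with the bolt home, 30 mm with it fully back.
- bolt (a joint): Travel of the safety bolt in m: 0 home (its rod lies across the gate's free end), 0.012 fully back; the rod clears the gate beyond 0.008. About 3 N of friction keep it wherever it is left; starts at 0 to 0.002.
- latch_trigger (a point): Middle of the outer face of the blue latch trigger on the gate's top rail, 155 mm above the bench; upright plate 20 mm wide across the gate, 8 mm thick, top at 175 mm. Its outer face looks to the gate's free end (gate +y), 130 mm from the hinge axis; squeezed, it moves to the hinge, to 120 mm.
- latch_fixed_grip (a point): Middle of the outer (hinge-side, gate -y) face of the fixed black grip on the gate, 82 mm from the hinge axis, same size and height. Trigger and grip together: 48 mm over both at rest, 38 mm squeezed home. They turn with the gate. Beside the gate's free end a steel strike rises to 139 mm.
- latch (a joint): Travel of the blue trigger in m: 0 at rest (rod behind the strike), 0.010 squeezed home; the rod clears the strike beyond 0.007. Springs back when let go; 4.8 N at rest to 8.8 N home.
- gate: Barred metal gate, 168 mm from hinge to tip with the latch, bottom edge 34 mm above the bench (passes over the tray), top rail at 122 mm. Origin: on the upright hinge axis, at bench height, at carrier x = -94, y = -82 mm; z up. Its y axis runs from hinge to free end and equals the carrier's y when shut.
- gate_swing (a joint): Gate angle in rad: 0 shut, grows as the free end swings away from the carrier (anticlockwise from above), stop at 1.5. A spring closes it (0.04 to 0.13 N m). A sprung pin riding over a lobe at the hinge pushes back between 0.2 and 0.6 (up to 0.3 N m in all), then lets it on. Let go from wide open it falls back to 1.0.
- dish_open: Glass dish, open side up, 78 mm across, 15 mm high, loose on the carrier's floor. Origin: centre of its underside. Leave alone.
- dish_upturned: Glass dish, upside down, 78 mm across, 12 mm high, loose on the carrier's floor. Origin: centre of its underside. Leave alone.
- dropper_bottle: Brown dropper bottle with black top, 33 mm across, 79 mm high, standing on the bench. Origin: centre of its underside. Leave alone.
- cork_stopper: Cork stopper, 27 mm across, 26 mm high, on the bench. Origin: centre of its underside. Leave alone.
- tape_roll: Roll of masking tape lying flat, 98 mm across, 25 mm high. Origin: centre of its underside. Leave alone.
- magnifier: Hand lens lying flat, 167x81x14 mm. Origin: centre of its underside. Leave alone.

How it is judged:
By the outcome, as a careful person would: the job done as asked, in the order asked, and still so for the second after the job is handed in, while the arm keeps its last pose, push and grip.
It also fails if it takes over 72 s, if anything falls off the work surface, if the arm or the gripper's body presses on something with over 40 N, if the wrist force passes 120 N, or if a joint passes its speed limit or range.

## Working session

There is one attempt and no reset: what is moved stays moved. The work goes in short steps, Python scripts to look and compute and a shell command to move; the robot and the scene stay as the last step left them, time stands still between calls to the robot, and variables do not carry over. Pictures are saved under pics/ and viewed, about 8 in all and at most 12, crops included, and the job is handed in when it is done.

```bash
mkdir -p pics; python3 - <<'E'
from bench import r,camera
import cv2
s=r.read_state();print({k:s[k] for k in('time','ee_pos','eef_rot','ft_force','width')})
for n in('top','scene'):
    c=camera(n);cv2.imwrite(f'pics/{n}0.png',c['color']);print(n,c['fx'],c['cx'],c['cy'],c['eye'],c['orientation'])
E
```

```text
{'time': 0.0, 'ee_pos': array([0.28053774, 0.55805236, 0.22177476]), 'eef_rot': array([ 8.51200308e-01,  5.24840480e-01, -5.77773968e-04,  4.15132607e-04]), 'ft_force': array([0.79373055, 0.72352075, 0.07824521]), 'width': 0.08680569590676086}
top 490.1709884737685 283.7271108518855 215.72705472411093 [0.24651114 0.02246497 1.63670807] [-0.6881052   0.71790803 -0.0750063   0.07411713]
scene 530.3830650149521 278.4325796056334 217.93767141232212 [-0.29809594  0.80298325  1.00231097] [-0.36770549  0.81537088 -0.41273876  0.17207476]
```

View pics/top0.png

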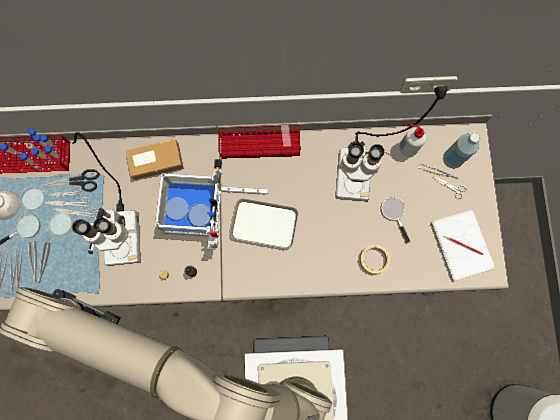

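View pics/scene0.png

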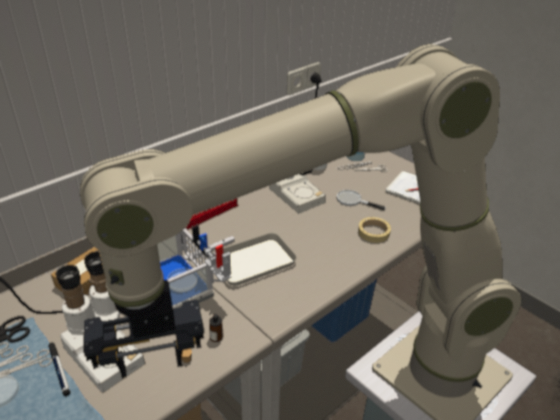

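The top view has the carrier at px (190,205), with its gate on the right edge. The red bolt is near (213,235), the hinge near (217,165), the end stop near (244,190) and the tray at (264,224). In the scene view the arm stands left of the carrier. I'll enlarge both views.

```bash
python3 - <<'E'
import cv2
a=cv2.imread('pics/top0.png')[150:260,150:310];cv2.imwrite('pics/top0c.png',cv2.resize(a,None,fx=5,fy=5,interpolation=cv2.INTER_CUBIC))
a=cv2.imread('pics/scene0.png')[200:320,150:310];cv2.imwrite('pics/scene0c.png',cv2.resize(a,None,fx=5,fy=5,interpolation=cv2.INTER_CUBIC))
E
```

```text
(no output)
```

View pics/top0c.png

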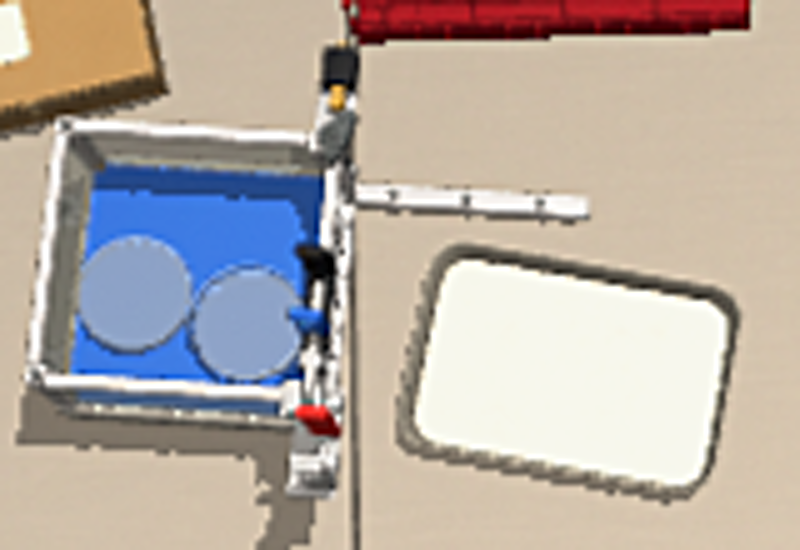

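View pics/scene0c.png

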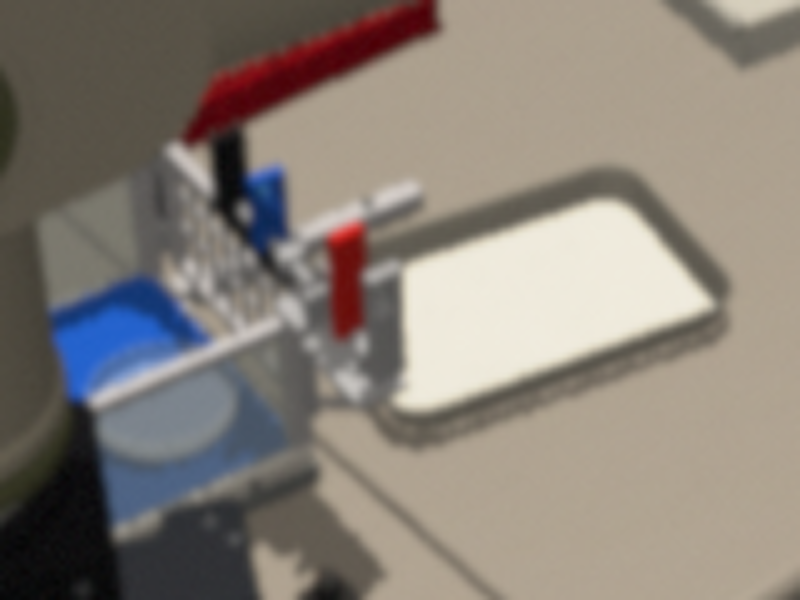

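The crops show these points. Top crop is at ×5, offset (150,150).
- **Carrier rim:** corners at crop (62,125) and (36,378).
- **Stop bar:** its tray-side edge runs from (358,208) to (588,218).
- **Tray rim:** corners about (440,245), (735,300), (690,495) and (400,445).
- **Lugs:** red lug at (318,418), blue trigger at (308,318), black grip at (316,260).

In the scene crop, the top of the red lug is at (346,232), the top of the blue trigger at (265,178), and the top of the black grip at (230,135).

```bash
cat > h.py <<'E'
import numpy as np, cv2
from scipy.spatial.transform import Rotation as R
from bench import r,camera
def ray(c,px):
    px=np.atleast_2d(px).astype(float)
    d=np.c_[(px[:,0]-c['cx'])/c['fx'],(px[:,1]-c['cy'])/c['fy'],np.ones(len(px))]
    return np.array(c['eye']),R.from_quat(c['orientation']).apply(d)
def plane(c,px,z):
    e,d=ray(c,px); return e+d*((z-e[2])/d[:,2])[:,None]
def proj(c,P):
    q=R.from_quat(c['orientation']).inv().apply(np.atleast_2d(P)-c['eye'])
    return np.c_[q[:,0]/q[:,2]*c['fx']+c['cx'],q[:,1]/q[:,2]*c['fy']+c['cy']]
def tray(c,z=.022):
    "white tray floor blob: rect corners on a plane"
    g=c['color'].astype(int);m=((g.min(2)>205)).astype(np.uint8)
    n,l,s,ce=cv2.connectedComponentsWithStats(m)
    ok=[i for i in range(1,n) if 1200<s[i,4]<6000]
    return m,[(s[i],ce[i],l==i) for i in ok]
E
python3 - <<'E'
from h import *
np.set_printoptions(precision=4,suppress=True)
t=camera('top');s=camera('scene')
T=lambda *p:np.array(p)/5+[150,150]-0.4
S=lambda *p:np.array(p)/5+[150,200]-0.4
P=plane(t,[T(62,125),T(36,378)],.118);print('rim',P,np.linalg.norm(P[0]-P[1]))
d=P[1]-P[0];print('yaw of carrier y',np.degrees(np.arctan2(d[1],d[0])))
B=plane(t,[T(358,208),T(588,218)],.014);d=B[0]-B[1];print('stop',B,np.linalg.norm(d),'carrier x dir',np.degrees(np.arctan2(d[1],d[0])))
for n,a,b in(('red',(318,418),(346,232)),('blue',(308,318),(265,178)),('black',(316,260),(230,135))):
    print(n,plane(t,[T(*a)],.175),plane(s,[S(*b)],.175))
for c,zs in((t,(.005,.022)),(s,(.005,.022))):
  for st,ce,m in tray(c)[1]:
    cn=cv2.findContours(m.astype(np.uint8),0,1)[0][0][:,0]
    for z in zs:
        W=plane(c,cn,z)[:,:2];q=cv2.minAreaRect((W*1000).astype(np.float32));print('tray',st,z,q)
E
```

```text
rim [[0.7247 0.4007 0.118 ]
 [0.5587 0.4154 0.118 ]] 0.1666161612282683
yaw of carrier y 174.92050251669266
stop [[0.6894 0.2233 0.014 ]
 [0.6756 0.0662 0.014 ]] 0.15773516083783484 carrier x dir 84.97248299462501
red [[0.515  0.2296 0.175 ]] [[0.5168 0.2353 0.175 ]]
blue [[0.5773 0.235  0.175 ]] [[0.5762 0.2406 0.175 ]]
black [[0.6135 0.2297 0.175 ]] [[0.6159 0.2337 0.175 ]]
tray [ 233  202   62   45 2123] 0.005 ((570.7344360351562, 81.27369689941406), (197.8511962890625, 127.609619140625), 77.16971588134766)
tray [ 233  202   62   45 2123] 0.022 ((567.3565673828125, 80.66098022460938), (195.7898712158203, 126.28012084960938), 77.16970825195312)
tray [ 434  210   61   70 2479] 0.005 ((472.84295654296875, -584.4964599609375), (209.15408325195312, 146.30699157714844), 14.496603965759277)
tray [ 434  210   61   70 2479] 0.022 ((470.48492431640625, -578.1728515625), (206.9749755859375, 144.78274536132812), 14.496591567993164)
tray [ 245  350  102   70 1877] 0.005 ((44.2222900390625, 0.73138427734375), (314.77728271484375, 210.41355895996094), 89.95377349853516)
tray [ 245  350  102   70 1877] 0.022 ((46.329864501953125, 0.957794189453125), (311.4977111816406, 208.22134399414062), 89.95377349853516)
tray [ 231  241   60   40 1385] 0.005 ((572.7057495117188, 79.27702331542969), (181.76214599609375, 104.9127197265625), 77.0091781616211)
tray [ 231  241   60   40 1385] 0.022 ((557.8623046875, 91.6131591796875), (178.663818359375, 103.1243667602539), 77.0091552734375)
```

Blue and black agree with red if the latch plates sit over the hinge line. That puts the carrier origin near (0.6295, 0.326) with its x axis at 85°, and the stop line agrees to 1.4 mm. In carrier axes the tray sits at about (-249, 38) mm and is turned -8°. I'll push it with open fingers, towards the stop first and then towards the sill.

```bash
cat >> h.py <<'E'
O=np.array([.6295,.326,0]);CR=R.from_euler('z',85,degrees=True)
def go(x,y,z,jaw):
    "print shift (tool axes) and turn number from measured pose to carrier mm target, jaw yaw in carrier deg"
    s=r.read_state();q=R.from_quat(s['eef_rot']);p=np.array(s['ee_pos'])
    t=O+CR.apply([x/1e3,y/1e3,z/1e3])
    j=np.radians(85+jaw);X=[np.cos(j),np.sin(j),0];Z=[0,0,-1];q2=R.from_matrix(np.c_[X,np.cross(Z,X),Z])
    print('shift',q.inv().apply(t-p).round(4),'turn/2',((q.inv()*q2).as_rotvec()/2).round(4))
def show():
    s=r.read_state();q=R.from_quat(s['eef_rot']);c=CR.inv().apply(np.array(s['ee_pos'])-O)*1e3
    X=q.apply([1,0,0]);print('t',round(s['time'],2),'carrier mm',c.round(1),'jaw',np.degrees(np.arctan2(X[1],X[0])).round(2)-85,'tilt',q.apply([0,0,1]).round(3),'Fc',CR.inv().apply(s['ft_force']).round(1),'w',round(s['width']*1e3,1))
E
python3 -c "
from h import *
show();go(-255,152,220,0)"
```

```text
t 0.2 carrier mm [200.9 367.8 222.1] jaw -21.689999999999998 tilt [-0.    -0.001 -1.   ] Fc [ 0.4 -0.4  0.6] w 87.2
shift [-0.3439  0.369   0.0024] turn/2 [-1.000e-04  4.000e-04 -1.893e-01]
```

```bash
python3 -m crank '[{"x":-0.02,"y":0.022,"claw":-1},{"x":-0.045,"y":0.048,"claw":-1},{"x":-0.07,"y":0.075,"claw":-1},{"x":-0.095,"y":0.102,"claw":-1},{"x":-0.115,"y":0.123,"claw":-1}]' 20
python3 -m crank '[{"x":-0.023,"y":0.025,"claw":-1},{"x":-0.046,"y":0.049,"claw":-1},{"x":-0.069,"y":0.074,"claw":-1},{"x":-0.092,"y":0.098,"claw":-1},{"x":-0.115,"y":0.123,"claw":-1}]' >/dev/null
python3 -m crank '[{"x":-0.023,"y":0.025,"az":-0.04,"claw":-1},{"x":-0.046,"y":0.049,"az":-0.08,"claw":-1},{"x":-0.069,"y":0.074,"az":-0.12,"claw":-1},{"x":-0.092,"y":0.098,"az":-0.16,"claw":-1},{"x":-0.114,"y":0.123,"az":-0.189,"claw":-1}]'
python3 -c "
from h import *
show();go(-255,152,12,0)"
```

```text
t 0.2 carrier mm [200.9 367.8 222.1] jaw -21.689999999999998 tilt [-0.    -0.001 -1.   ] Fc [ 0.4 -0.4  0.6] w 87.2
shift [-0.3438  0.369   0.2104] turn/2 [-1.000e-04  4.000e-04 -1.893e-01]schema error: expected keys x, y, z, ax, ay, az, claw
schema error: expected keys x, y, z, ax, ay, az, claw
schema error: expected keys x, y, z, ax, ay, az, claw
```

```bash
python3 -m crank '[{"x":-0.02,"y":0.022,"z":0,"ax":0,"ay":0,"az":0,"claw":-1},{"x":-0.045,"y":0.048,"z":0,"ax":0,"ay":0,"az":0,"claw":-1},{"x":-0.07,"y":0.075,"z":0,"ax":0,"ay":0,"az":0,"claw":-1},{"x":-0.095,"y":0.102,"z":0,"ax":0,"ay":0,"az":0,"claw":-1},{"x":-0.115,"y":0.123,"z":0,"ax":0,"ay":0,"az":0,"claw":-1}]' 20
python3 -c "
from h import *
show()"
```

```text
time: 0.62
ee_pos: [0.34, 0.3976, 0.2225]
eef_rot: [0.852, 0.524, -0.0, 0.0]
ft_force: [1.0, -0.6, 0.3]
width: 0.0868
t 0.62 carrier mm [ 46.1 294.6 222.5] jaw -21.79 tilt [ 0. -0. -1.] Fc [-0.6 -1.   0.3] w 86.8
```

Tracks well. Two more calls take it over to the tray.

```bash
python3 -m crank '[{"x":-0.023,"y":0.025,"z":0,"ax":0,"ay":0,"az":0,"claw":-1},{"x":-0.046,"y":0.049,"z":0,"ax":0,"ay":0,"az":0,"claw":-1},{"x":-0.069,"y":0.074,"z":0,"ax":0,"ay":0,"az":0,"claw":-1},{"x":-0.092,"y":0.098,"z":0,"ax":0,"ay":0,"az":0,"claw":-1},{"x":-0.115,"y":0.123,"z":0,"ax":0,"ay":0,"az":0,"claw":-1}]' >/dev/null
python3 -m crank '[{"x":-0.023,"y":0.025,"z":0,"ax":0,"ay":0,"az":-0.04,"claw":-1},{"x":-0.046,"y":0.049,"z":0,"ax":0,"ay":0,"az":-0.08,"claw":-1},{"x":-0.069,"y":0.074,"z":0,"ax":0,"ay":0,"az":-0.12,"claw":-1},{"x":-0.092,"y":0.098,"z":0,"ax":0,"ay":0,"az":-0.16,"claw":-1},{"x":-0.114,"y":0.123,"z":0,"ax":0,"ay":0,"az":-0.189,"claw":-1}]'
python3 -m crank '[{"x":0,"y":0,"z":0.04,"ax":0,"ay":0,"az":0,"claw":-1},{"x":0,"y":0,"z":0.08,"ax":0,"ay":0,"az":0,"claw":-1},{"x":0,"y":0,"z":0.12,"ax":0,"ay":0,"az":0,"claw":-1},{"x":0,"y":0,"z":0.16,"ax":0,"ay":0,"az":0,"claw":-1},{"x":0,"y":0,"z":0.17,"ax":0,"ay":0,"az":0,"claw":-1}]'
python3 - <<'E'
from h import *
show();go(-255,152,12,0)
c=camera('scene');cv2.imwrite('pics/s1.png',c['color'])
E
```

```text
time: 1.45
ee_pos: [0.456, 0.0836, 0.2227]
eef_rot: [0.736, 0.677, 0.0, -0.0]
ft_force: [0.8, 0.9, 0.5]
width: 0.087
time: 1.87
ee_pos: [0.4523, 0.0842, 0.0476]
eef_rot: [0.737, 0.675, -0.004, -0.001]
ft_force: [-0.5, -0.9, 1.0]
width: 0.0872
t 1.87 carrier mm [-256.3  155.4   47.6] jaw -0.030000000000001137 tilt [-0.007 -0.003 -1.   ] Fc [-0.9  0.4  1. ] w 87.2
shift [0.0014 0.0037 0.0356] turn/2 [-0.0033  0.0017 -0.0003]
```

View pics/s1.png

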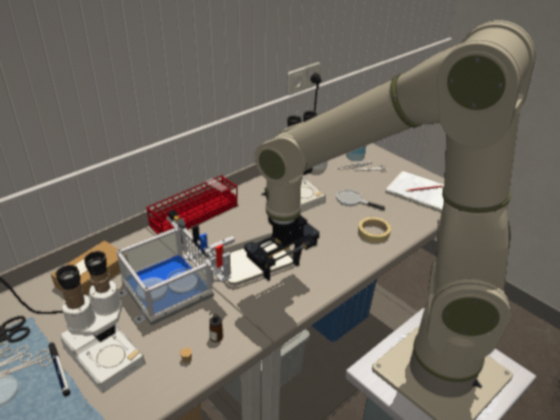

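The arm stands over the near side of the tray, with the gripper at px (280,250), well clear of the bolt at (219,255) and the bottle at (216,328). I'll descend and push 40 mm.

```bash
python3 -m crank '[{"x":0,"y":0.003,"z":0.018,"ax":0,"ay":0,"az":0,"claw":-1},{"x":0,"y":0.003,"z":0.035,"ax":0,"ay":0,"az":0,"claw":-1},{"x":0,"y":0.013,"z":0.035,"ax":0,"ay":0,"az":0,"claw":-1},{"x":0,"y":0.023,"z":0.035,"ax":0,"ay":0,"az":0,"claw":-1},{"x":0,"y":0.033,"z":0.035,"ax":0,"ay":0,"az":0,"claw":-1}]'
python3 -m crank '[{"x":0,"y":0.006,"z":0,"ax":0,"ay":0,"az":0,"claw":-1},{"x":0,"y":0.012,"z":0,"ax":0,"ay":0,"az":0,"claw":-1},{"x":0,"y":0.018,"z":0,"ax":0,"ay":0,"az":0,"claw":-1},{"x":0,"y":0.024,"z":0,"ax":0,"ay":0,"az":0,"claw":-1},{"x":0,"y":0.027,"z":0,"ax":0,"ay":0,"az":0,"claw":-1}]'
python3 -c "
from h import *
show()"
```

```text
time: 2.33
ee_pos: [0.4907, 0.0827, 0.0195]
eef_rot: [0.737, 0.675, 0.001, 0.0]
ft_force: [-2.3, -1.0, 0.1]
width: 0.0871
time: 2.75
ee_pos: [0.5163, 0.0797, 0.0183]
eef_rot: [0.738, 0.675, -0.0, -0.0]
ft_force: [-5.2, -0.7, 2.7]
width: 0.0868
t 2.75 carrier mm [-255.2   91.3   18.3] jaw -0.0799999999999983 tilt [-0.001  0.    -1.   ] Fc [-1.2  5.1  2.7] w 86.8
```

```bash
python3 -m crank '[{"x":0,"y":-0.003,"z":0.003,"ax":0,"ay":0,"az":0,"claw":-1},{"x":0,"y":0,"z":0.006,"ax":0,"ay":0,"az":0,"claw":-1},{"x":0,"y":0.003,"z":0.006,"ax":0,"ay":0,"az":0,"claw":-1},{"x":0,"y":0.006,"z":0.006,"ax":0,"ay":0,"az":0,"claw":-1},{"x":0,"y":0.009,"z":0.006,"ax":0,"ay":0,"az":0,"claw":-1}]'
python3 - <<'E'
from h import *
show()
c=camera('top')
cv2.imwrite('pics/t2.png',cv2.resize(c['color'][150:260,190:310],None,fx=5,fy=5,interpolation=cv2.INTER_CUBIC))
E
```

```text
time: 3.17
ee_pos: [0.5239, 0.0792, 0.0113]
eef_rot: [0.737, 0.675, -0.001, -0.001]
ft_force: [-5.2, 0.1, 1.0]
width: 0.0868
t 3.17 carrier mm [-255.    83.7   11.3] jaw -0.01999999999999602 tilt [-0.002 -0.    -1.   ] Fc [-0.3  5.2  1. ] w 86.8
```

View pics/t2.png

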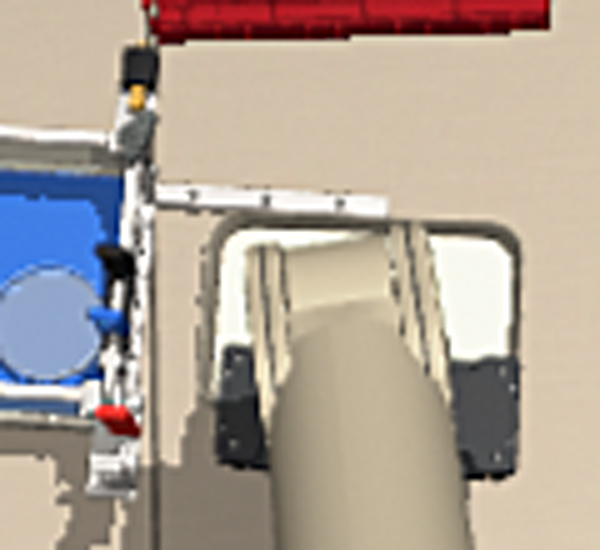

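The tray is now nearly square, with its far rim at crop row 220 and the bar's edge at row 212. I'll keep pushing until the force rises.

```bash
for i in 1; do python3 -m crank '[{"x":0,"y":0.001,"z":0,"ax":0,"ay":0,"az":0,"claw":-1},{"x":0,"y":0.002,"z":0,"ax":0,"ay":0,"az":0,"claw":-1},{"x":0,"y":0.003,"z":0,"ax":0,"ay":0,"az":0,"claw":-1},{"x":0,"y":0.004,"z":0,"ax":0,"ay":0,"az":0,"claw":-1},{"x":0,"y":0.005,"z":0,"ax":0,"ay":0,"az":0,"claw":-1}]' >/dev/null; python3 -c "
from h import *
show()"; done
python3 -m crank '[{"x":0,"y":0.001,"z":0,"ax":0,"ay":0,"az":0,"claw":-1},{"x":0,"y":0.002,"z":0,"ax":0,"ay":0,"az":0,"claw":-1},{"x":0,"y":0.003,"z":0,"ax":0,"ay":0,"az":0,"claw":-1},{"x":0,"y":0.003,"z":0,"ax":0,"ay":0,"az":0,"claw":-1},{"x":0,"y":0.003,"z":0,"ax":0,"ay":0,"az":0,"claw":-1}]' >/dev/null; python3 -c "
from h import *
show()"
```

```text
t 3.63 carrier mm [-254.8   78.    11.4] jaw -0.01999999999999602 tilt [ 0.  0. -1.] Fc [-0.4  2.8 -2. ] w 86.8
t 4.05 carrier mm [-254.8   77.5   11.3] jaw -0.010000000000005116 tilt [-0.005  0.    -1.   ] Fc [-0.2 14.7 10.7] w 86.6
```

The tray seats against the stop at 14.7 N. Now I go round to the outer short end and turn the jaws 90°.

```bash
python3 -m crank '[{"x":0,"y":-0.01,"z":0,"ax":0,"ay":0,"az":0,"claw":-1},{"x":-0.01,"y":-0.02,"z":-0.03,"ax":0,"ay":0,"az":0.05,"claw":-1},{"x":-0.05,"y":-0.02,"z":-0.05,"ax":0,"ay":0,"az":0.1,"claw":-1},{"x":-0.09,"y":-0.01,"z":-0.05,"ax":0,"ay":0,"az":0.16,"claw":-1},{"x":-0.13,"y":0,"z":-0.05,"ax":0,"ay":0,"az":0.22,"claw":-1}]'
python3 -c "
from h import *
show();go(-400,0,62,-90)"
```

```text
time: 4.47
ee_pos: [0.5228, -0.05, 0.0638]
eef_rot: [0.868, 0.497, 0.003, 0.001]
ft_force: [1.1, 0.0, 0.1]
width: 0.0873
t 4.47 carrier mm [-383.9   73.5   63.8] jaw -25.439999999999998 tilt [ 0.006  0.001 -1.   ] Fc [ 0.1 -1.1  0.1] w 87.3
shift [0.017  0.0733 0.0022] turn/2 [ 0.0009 -0.0029  0.5634]
```

```bash
python3 -m crank '[{"x":0.004,"y":0.015,"z":0,"ax":0,"ay":0,"az":0.06,"claw":-1},{"x":0.008,"y":0.03,"z":0,"ax":0,"ay":0,"az":0.12,"claw":-1},{"x":0.01,"y":0.045,"z":0,"ax":0,"ay":0,"az":0.18,"claw":-1},{"x":0.012,"y":0.06,"z":0,"ax":0,"ay":0,"az":0.24,"claw":-1},{"x":0.017,"y":0.073,"z":0,"ax":0,"ay":0,"az":0.3,"claw":-1}]'>/dev/null
python3 -m crank '[{"x":0,"y":0,"z":0,"ax":0,"ay":0,"az":0.06,"claw":-1},{"x":0,"y":0,"z":0,"ax":0,"ay":0,"az":0.12,"claw":-1},{"x":0,"y":0,"z":0,"ax":0,"ay":0,"az":0.18,"claw":-1},{"x":0,"y":0,"z":0,"ax":0,"ay":0,"az":0.24,"claw":-1},{"x":0,"y":0,"z":0,"ax":0,"ay":0,"az":0.263,"claw":-1}]'
python3 - <<'E'
from h import *
show();go(-400,0,12,-90)
c=camera('top');cv2.imwrite('pics/t3.png',cv2.resize(c['color'][140:270,190:350],None,fx=5,fy=5,interpolation=cv2.INTER_CUBIC)[:600])
for st,ce,m in tray(c)[1]:
    if 100<ce[1]<260 and ce[0]<330:
        cn=cv2.findContours(m.astype(np.uint8),0,1)[0][0][:,0];q=cv2.minAreaRect((plane(c,cn,.005)[:,:2]*1000).astype(np.float32));print(q)
E
```

```text
time: 5.3
ee_pos: [0.5936, -0.0713, 0.062]
eef_rot: [0.999, -0.045, 0.001, 0.0]
ft_force: [-0.3, 0.0, 0.3]
width: 0.0871
t 5.3 carrier mm [-398.9    1.1   62. ] jaw -90.14 tilt [ 0.002 -0.001 -1.   ] Fc [-0.   0.3  0.3] w 87.1
shift [0.001  0.0011 0.05  ] turn/2 [ 0.0002 -0.0011 -0.0012]
((609.0485229492188, 94.33877563476562), (180.7608184814453, 130.18861389160156), 85.099609375)
```

View pics/t3.png

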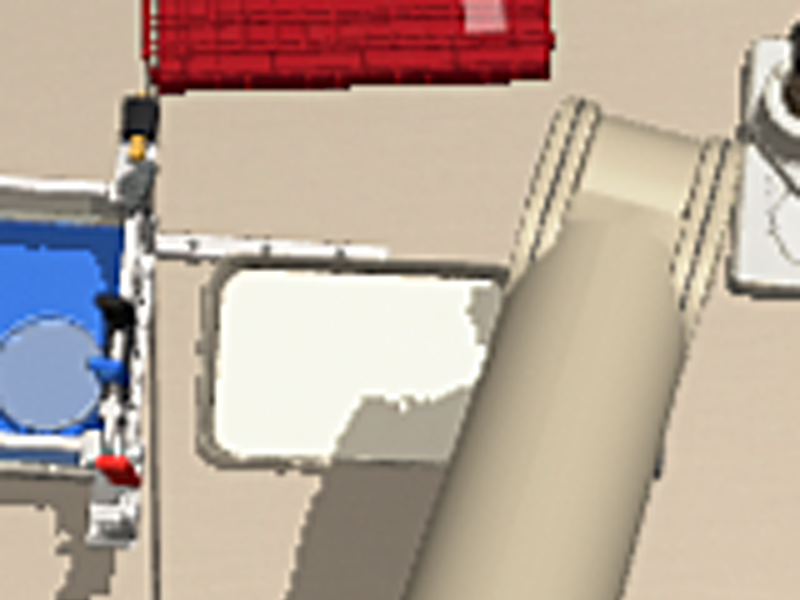

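The tray stands square against the stop at 85.1°. Next I lower the fingers and push it towards the sill.

```bash
python3 -m crank '[{"x":0.001,"y":0,"z":0.025,"ax":0,"ay":0,"az":0,"claw":-1},{"x":0.001,"y":0,"z":0.05,"ax":0,"ay":0,"az":0,"claw":-1},{"x":0.001,"y":-0.01,"z":0.05,"ax":0,"ay":0,"az":0,"claw":-1},{"x":0.001,"y":-0.02,"z":0.05,"ax":0,"ay":0,"az":0,"claw":-1},{"x":0.001,"y":-0.03,"z":0.05,"ax":0,"ay":0,"az":0,"claw":-1}]'>/dev/null
python3 -c "
from h import *
show()"
python3 -m crank '[{"x":0,"y":-0.008,"z":0,"ax":0,"ay":0,"az":0,"claw":-1},{"x":0,"y":-0.016,"z":0,"ax":0,"ay":0,"az":0,"claw":-1},{"x":0,"y":-0.024,"z":0,"ax":0,"ay":0,"az":0,"claw":-1},{"x":0,"y":-0.032,"z":0,"ax":0,"ay":0,"az":0,"claw":-1},{"x":0,"y":-0.04,"z":0,"ax":0,"ay":0,"az":0,"claw":-1}]'
python3 -c "
from h import *
show()"
```

```text
t 5.77 carrier mm [-367.6    0.4   12.8] jaw -89.7 tilt [ 0.002  0.    -1.   ] Fc [-0.7 -0.1  1.1] w 87.0
time: 6.18
ee_pos: [0.6003, -0.0026, 0.013]
eef_rot: [0.999, -0.042, 0.001, 0.001]
ft_force: [-0.6, -7.1, 4.3]
width: 0.0873
t 6.18 carrier mm [-329.9    0.4   13. ] jaw -89.81 tilt [ 0.002 -0.002 -1.   ] Fc [-7.2  0.   4.3] w 87.3
```

```bash
python3 -m crank '[{"x":0,"y":-0.002,"z":0,"ax":0,"ay":0,"az":0,"claw":-1},{"x":0,"y":-0.004,"z":0,"ax":0,"ay":0,"az":0,"claw":-1},{"x":0,"y":-0.006,"z":0,"ax":0,"ay":0,"az":0,"claw":-1},{"x":0,"y":-0.008,"z":0,"ax":0,"ay":0,"az":0,"claw":-1},{"x":0,"y":-0.01,"z":0,"ax":0,"ay":0,"az":0,"claw":-1}]'>/dev/null
python3 -c "
from h import *
show()"
python3 -m crank '[{"x":0,"y":-0.001,"z":0,"ax":0,"ay":0,"az":0,"claw":-1},{"x":0,"y":-0.002,"z":0,"ax":0,"ay":0,"az":0,"claw":-1},{"x":0,"y":-0.003,"z":0,"ax":0,"ay":0,"az":0,"claw":-1},{"x":0,"y":-0.004,"z":0,"ax":0,"ay":0,"az":0,"claw":-1},{"x":0,"y":-0.004,"z":0,"ax":0,"ay":0,"az":0,"claw":-1}]' >/dev/null
python3 -c "
from h import *
show()"
```

```text
t 6.6 carrier mm [-320.7    0.5   13. ] jaw -89.83 tilt [ 0.002 -0.002 -1.   ] Fc [-8.1  0.6  5.7] w 87.0
t 7.02 carrier mm [-316.5    0.5   13. ] jaw -89.82 tilt [ 0.002 -0.002 -1.   ] Fc [-6.8  0.1  6.6] w 87.2
```

```bash
python3 -m crank '[{"x":0,"y":-0.001,"z":0,"ax":0,"ay":0,"az":0,"claw":-1},{"x":0,"y":-0.002,"z":0,"ax":0,"ay":0,"az":0,"claw":-1},{"x":0,"y":-0.003,"z":0,"ax":0,"ay":0,"az":0,"claw":-1},{"x":0,"y":-0.004,"z":0,"ax":0,"ay":0,"az":0,"claw":-1},{"x":0,"y":-0.004,"z":0,"ax":0,"ay":0,"az":0,"claw":-1}]' >/dev/null
python3 -c "
from h import *
show()"
```

```text
t 7.43 carrier mm [-314.3    0.5   13. ] jaw -89.89 tilt [ 0.002 -0.004 -1.   ] Fc [-12.4  -0.1   5.9] w 86.9
```

```bash
python3 -m crank '[{"x":0,"y":-0.001,"z":0,"ax":0,"ay":0,"az":0,"claw":-1},{"x":0,"y":-0.002,"z":0,"ax":0,"ay":0,"az":0,"claw":-1},{"x":0,"y":-0.002,"z":0,"ax":0,"ay":0,"az":0,"claw":-1},{"x":0,"y":-0.002,"z":0,"ax":0,"ay":0,"az":0,"claw":-1},{"x":0,"y":-0.002,"z":0,"ax":0,"ay":0,"az":0,"claw":-1}]' >/dev/null
python3 -c "
from h import *
show()"
python3 -m crank '[{"x":0,"y":0.01,"z":0,"ax":0,"ay":0,"az":0,"claw":-1},{"x":0,"y":0.025,"z":-0.02,"ax":0,"ay":0,"az":0,"claw":-1},{"x":0,"y":0.03,"z":-0.05,"ax":0,"ay":0,"az":0,"claw":-1},{"x":0,"y":0.03,"z":-0.085,"ax":0,"ay":0,"az":0,"claw":-1},{"x":0,"y":0.03,"z":-0.12,"ax":0,"ay":0,"az":0,"claw":-1}]'>/dev/null
python3 - <<'E'
from h import *
show();go(-250,150,170,-90)
c=camera('top');cv2.imwrite('pics/t4.png',cv2.resize(c['color'][150:260,190:310],None,fx=5,fy=5,interpolation=cv2.INTER_CUBIC))
E
```

```text
t 7.85 carrier mm [-314.2    0.6   12.9] jaw -89.96 tilt [ 0.002 -0.005 -1.   ] Fc [-16.3   0.3   7. ] w 86.9
t 8.27 carrier mm [-339.     2.   133.1] jaw -89.78 tilt [-0.001  0.001 -1.   ] Fc [ 1.5 -0.7  0.1] w 86.9
shift [-0.1477 -0.0896 -0.0368] turn/2 [-0.0003  0.0003  0.0019]
```

View pics/t4.png

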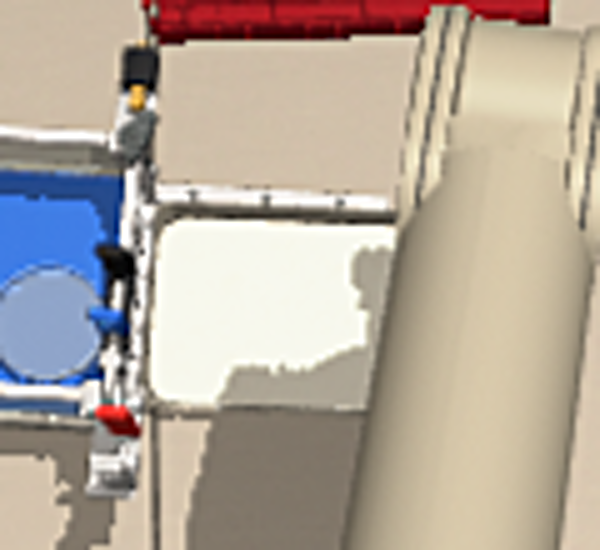

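The tray is docked visually: its rim sits under the stop at crop row 210 and against the sill at column 150. The finger stopped at -314.2 against the predicted -313.5. I'll nudge it once more towards the stop, using one finger's back at mid-length, on the way to the bolt.

```bash
python3 -m crank '[{"x":-0.03,"y":-0.028,"z":0,"ax":0,"ay":0,"az":0,"claw":-1},{"x":-0.06,"y":-0.056,"z":0,"ax":0,"ay":0,"az":0,"claw":-1},{"x":-0.09,"y":-0.084,"z":0,"ax":0,"ay":0,"az":0,"claw":-1},{"x":-0.12,"y":-0.112,"z":0,"ax":0,"ay":0,"az":0,"claw":-1},{"x":-0.148,"y":-0.14,"z":0,"ax":0,"ay":0,"az":0,"claw":-1}]'>/dev/null
python3 -m crank '[{"x":0,"y":0,"z":0.04,"ax":0,"ay":0,"az":0,"claw":-1},{"x":0,"y":0,"z":0.08,"ax":0,"ay":0,"az":0,"claw":-1},{"x":0,"y":0,"z":0.12,"ax":0,"ay":0,"az":0,"claw":-1},{"x":0.008,"y":0,"z":0.12,"ax":0,"ay":0,"az":0,"claw":-1},{"x":0.015,"y":0,"z":0.12,"ax":0,"ay":0,"az":0,"claw":-1}]'>/dev/null
python3 -c "
from h import *
show()"
```

```text
t 9.15 carrier mm [-199.8  135.4   11.3] jaw -89.74 tilt [-0.003 -0.002 -1.   ] Fc [-0.4  0.1  1.7] w 87.3
```

```bash
python3 -m crank '[{"x":0.001,"y":0,"z":0,"ax":0,"ay":0,"az":0,"claw":-1},{"x":0.002,"y":0,"z":0,"ax":0,"ay":0,"az":0,"claw":-1},{"x":0.003,"y":0,"z":0,"ax":0,"ay":0,"az":0,"claw":-1},{"x":0.004,"y":0,"z":0,"ax":0,"ay":0,"az":0,"claw":-1},{"x":0.005,"y":0,"z":0,"ax":0,"ay":0,"az":0,"claw":-1}]'>/dev/null
python3 -c "
from h import *
show()"
python3 -m crank '[{"x":0.001,"y":0,"z":0,"ax":0,"ay":0,"az":0,"claw":-1},{"x":0.002,"y":0,"z":0,"ax":0,"ay":0,"az":0,"claw":-1},{"x":0.003,"y":0,"z":0,"ax":0,"ay":0,"az":0,"claw":-1},{"x":0.004,"y":0,"z":0,"ax":0,"ay":0,"az":0,"claw":-1},{"x":0.004,"y":0,"z":0,"ax":0,"ay":0,"az":0,"claw":-1}]'>/dev/null
python3 -c "
from h import *
show()"
```

```text
t 9.57 carrier mm [-199.   129.6   12.5] jaw -89.76 tilt [ 0.001  0.001 -1.   ] Fc [ 0.1 -0.  -0.8] w 87.1
t 9.98 carrier mm [-199.4  125.9   11.5] jaw -89.76 tilt [ 0. -0. -1.] Fc [ 0.6 -0.2 -0.6] w 87.0
```

```bash
python3 -m crank '[{"x":0.001,"y":0,"z":0,"ax":0,"ay":0,"az":0,"claw":-1},{"x":0.002,"y":0,"z":0,"ax":0,"ay":0,"az":0,"claw":-1},{"x":0.003,"y":0,"z":0,"ax":0,"ay":0,"az":0,"claw":-1},{"x":0.004,"y":0,"z":0,"ax":0,"ay":0,"az":0,"claw":-1},{"x":0.004,"y":0,"z":0,"ax":0,"ay":0,"az":0,"claw":-1}]'>/dev/null
python3 -c "
from h import *
show()"
python3 -m crank '[{"x":0.001,"y":0,"z":0,"ax":0,"ay":0,"az":0,"claw":-1},{"x":0.002,"y":0,"z":0,"ax":0,"ay":0,"az":0,"claw":-1},{"x":0.003,"y":0,"z":0,"ax":0,"ay":0,"az":0,"claw":-1},{"x":0.003,"y":0,"z":0,"ax":0,"ay":0,"az":0,"claw":-1},{"x":0.003,"y":0,"z":0,"ax":0,"ay":0,"az":0,"claw":-1}]'>/dev/null
python3 -c "
from h import *
show()"
```

```text
t 10.4 carrier mm [-199.4  121.8   11.5] jaw -89.76 tilt [ 0. -0. -1.] Fc [ 0.5  0.4 -0.3] w 87.1
t 10.82 carrier mm [-199.4  119.7   11.3] jaw -89.75 tilt [-0.001  0.    -1.   ] Fc [0.9 4.  2.3] w 87.1
```

```bash
python3 -m crank '[{"x":0.001,"y":0,"z":0,"ax":0,"ay":0,"az":0,"claw":-1},{"x":0.002,"y":0,"z":0,"ax":0,"ay":0,"az":0,"claw":-1},{"x":0.003,"y":0,"z":0,"ax":0,"ay":0,"az":0,"claw":-1},{"x":0.003,"y":0,"z":0,"ax":0,"ay":0,"az":0,"claw":-1},{"x":0.003,"y":0,"z":0,"ax":0,"ay":0,"az":0,"claw":-1}]'>/dev/null
python3 -c "
from h import *
show()"
python3 -m crank '[{"x":0.001,"y":0,"z":0,"ax":0,"ay":0,"az":0,"claw":-1},{"x":0.001,"y":0,"z":0,"ax":0,"ay":0,"az":0,"claw":-1},{"x":0.001,"y":0,"z":0,"ax":0,"ay":0,"az":0,"claw":-1},{"x":0.001,"y":0,"z":0,"ax":0,"ay":0,"az":0,"claw":-1},{"x":0.001,"y":0,"z":0,"ax":0,"ay":0,"az":0,"claw":-1}]'>/dev/null
python3 -c "
from h import *
show()"
```

```text
t 11.23 carrier mm [-199.3  119.    11. ] jaw -89.72 tilt [-0.006  0.    -1.   ] Fc [-0.9 16.4 12.2] w 86.9
t 11.65 carrier mm [-199.3  118.9   10.9] jaw -89.71 tilt [-0.008  0.    -1.   ] Fc [-0.2 20.4 16.8] w 86.9
```

The tray is hard against the stop: 20 N with no motion. I'll go up and over the bolt.

```bash
python3 -m crank '[{"x":-0.012,"y":0,"z":0,"ax":0,"ay":0,"az":0,"claw":-1},{"x":-0.02,"y":0,"z":-0.04,"ax":0,"ay":0,"az":0,"claw":-1},{"x":-0.02,"y":0,"z":-0.08,"ax":0,"ay":0,"az":0,"claw":-1},{"x":-0.02,"y":0,"z":-0.12,"ax":0,"ay":0,"az":0,"claw":-1},{"x":-0.02,"y":0,"z":-0.16,"ax":0,"ay":0,"az":0,"claw":-1}]'>/dev/null
python3 -m crank '[{"x":0,"y":0,"z":-0.03,"ax":0,"ay":0,"az":0,"claw":-1},{"x":0,"y":-0.01,"z":-0.04,"ax":0,"ay":0,"az":0,"claw":-1},{"x":0.006,"y":-0.04,"z":-0.04,"ax":0,"ay":0,"az":0,"claw":-1},{"x":0.01,"y":-0.07,"z":-0.04,"ax":0,"ay":0,"az":0,"claw":-1},{"x":0.012,"y":-0.095,"z":-0.04,"ax":0,"ay":0,"az":0,"claw":-1}]'>/dev/null
python3 - <<'E'
from h import *
show();go(-104,127,145,-90)
c=camera('scene');cv2.imwrite('pics/s5.png',cv2.resize(c['color'][170:320,150:310],None,fx=4,fy=4,interpolation=cv2.INTER_CUBIC))
E
```

```text
t 12.48 carrier mm [-101.9  123.2  211.5] jaw -89.71 tilt [ 0.001  0.001 -1.   ] Fc [ 0.2 -0.3 -0.4] w 87.3
shift [-0.0039  0.0022  0.0665] turn/2 [-0.0007 -0.0005  0.0025]
```

View pics/s5.png

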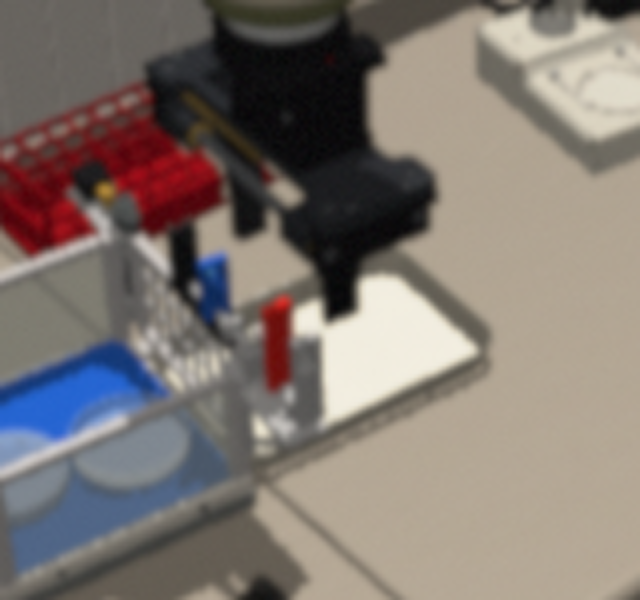

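The fingers hang either side of the red lug, their tips at crop (245,230) and (340,315), and the lug stands at (277,300). I'll lower and check the force.

```bash
python3 -m crank '[{"x":-0.004,"y":0.002,"z":0.01,"ax":0,"ay":0,"az":0,"claw":-1},{"x":-0.004,"y":0.002,"z":0.025,"ax":0,"ay":0,"az":0,"claw":-1},{"x":-0.004,"y":0.002,"z":0.04,"ax":0,"ay":0,"az":0.001,"claw":-1},{"x":-0.004,"y":0.002,"z":0.052,"ax":0,"ay":0,"az":0.002,"claw":-1},{"x":-0.004,"y":0.002,"z":0.064,"ax":0,"ay":0,"az":0.002,"claw":-1}]'>/dev/null
python3 -c "
from h import *
show()"
python3 -m crank '[{"x":0,"y":0,"z":0,"ax":0,"ay":0,"az":0,"claw":0},{"x":0,"y":0,"z":0,"ax":0,"ay":0,"az":0,"claw":0.05},{"x":0,"y":0,"z":0,"ax":0,"ay":0,"az":0,"claw":0.1},{"x":0,"y":0,"z":0,"ax":0,"ay":0,"az":0,"claw":0.15},{"x":0,"y":0,"z":0,"ax":0,"ay":0,"az":0,"claw":0.2}]' 15 >/dev/null
python3 -c "
from h import *
show()"
```

```text
t 12.95 carrier mm [-107.3  127.6  146.2] jaw -90.05 tilt [-0. -0. -1.] Fc [ 0.3  0.7 -0.2] w 87.0
t 13.37 carrier mm [-106.2  127.   148.3] jaw -89.99 tilt [ 0.001  0.001 -1.   ] Fc [-0.2  0.2 -0.1] w 61.3
```

```bash
python3 -m crank '[{"x":0,"y":0,"z":0,"ax":0,"ay":0,"az":0,"claw":0.4},{"x":0,"y":0,"z":0,"ax":0,"ay":0,"az":0,"claw":0.6},{"x":0,"y":0,"z":0,"ax":0,"ay":0,"az":0,"claw":0.8},{"x":0,"y":0,"z":0,"ax":0,"ay":0,"az":0,"claw":1},{"x":0,"y":0,"z":0,"ax":0,"ay":0,"az":0,"claw":1}]' 15 >/dev/null
python3 -c "
from h import *
show()"
python3 -m crank '[{"x":0,"y":0,"z":0,"ax":0,"ay":0,"az":0,"claw":1},{"x":0,"y":0,"z":0,"ax":0,"ay":0,"az":0,"claw":1},{"x":0,"y":0,"z":0,"ax":0,"ay":0,"az":0,"claw":1},{"x":0,"y":0,"z":0,"ax":0,"ay":0,"az":0,"claw":1},{"x":0,"y":0,"z":0,"ax":0,"ay":0,"az":0,"claw":1}]' 20 >/dev/null
python3 -c "
from h import *
show()"
```

```text
t 13.78 carrier mm [-106.2  125.3  148.3] jaw -90.01 tilt [ 0.005  0.001 -1.   ] Fc [  4.8 -10.1  -9.6] w 29.2
t 14.2 carrier mm [-106.2  125.4  148.3] jaw -90.03 tilt [ 0.004  0.001 -1.   ] Fc [ 2.5 -9.9 -1.5] w 28.8
```

The width is 29 mm, so the bolt is fully back, and the fixed lug lies about 2 mm nearer than my frame says. I'll open, lift and move to the latch.

```bash
python3 -m crank '[{"x":0,"y":0,"z":0,"ax":0,"ay":0,"az":0,"claw":-1},{"x":0,"y":0,"z":0,"ax":0,"ay":0,"az":0,"claw":-1},{"x":0,"y":0,"z":0,"ax":0,"ay":0,"az":0,"claw":-1},{"x":0,"y":0,"z":0,"ax":0,"ay":0,"az":0,"claw":-1},{"x":0,"y":0,"z":-0.02,"ax":0,"ay":0,"az":0,"claw":-1}]'>/dev/null
python3 -m crank '[{"x":0,"y":0,"z":-0.03,"ax":0,"ay":0,"az":0,"claw":-1},{"x":0,"y":0,"z":-0.045,"ax":0,"ay":0,"az":0,"claw":-1},{"x":0.04,"y":-0.005,"z":-0.045,"ax":0,"ay":0,"az":0,"claw":-1},{"x":0.075,"y":-0.01,"z":-0.045,"ax":0,"ay":0,"az":0,"claw":-1},{"x":0.109,"y":-0.012,"z":-0.045,"ax":0,"ay":0,"az":0,"claw":-1}]'>/dev/null
python3 - <<'E'
from h import *
show();go(-94,18,146,-90)
c=camera('top');cv2.imwrite('pics/t6.png',cv2.resize(c['color'][150:260,190:310],None,fx=5,fy=5,interpolation=cv2.INTER_CUBIC))
c=camera('scene');g=cv2.cvtColor(c['color'],cv2.COLOR_BGR2HSV)
m=((g[...,0]<6)|(g[...,0]>174))&(g[...,1]>150)&(g[...,2]>80);m[:232]=0;m[300:]=0;m[:,:190]=0;m[:,260:]=0
v,u=np.where(m);top=v<v.min()+3;print('red top',plane(c,[[u[top].mean(),v.min()+.5]],.175)[0],CR.inv().apply(plane(c,[[u[top].mean(),v.min()+.5]],.175)[0]-O))
E
```

```text
t 15.03 carrier mm [-92.7  17.9 212.9] jaw -89.81 tilt [-0.     0.002 -1.   ] Fc [0.6 0.1 0.5] w 84.1
shift [-0.0001  0.0014  0.0668] turn/2 [-0.001   0.0003  0.0017]
red top [0.50824059 0.23390835 0.175     ] [-0.10230967  0.11277166  0.175     ]
```

The red lug's top now reads y ≈ 113 mm, against 105 before, so the bolt has stayed back. I'll lower over the latch and squeeze.

```bash
python3 -m crank '[{"x":0,"y":0.001,"z":0.01,"ax":0,"ay":0,"az":0,"claw":-1},{"x":0,"y":0.001,"z":0.025,"ax":0,"ay":0,"az":0,"claw":-1},{"x":0,"y":0.001,"z":0.04,"ax":0,"ay":0,"az":0,"claw":-1},{"x":0,"y":0.001,"z":0.052,"ax":0,"ay":0,"az":0,"claw":-1},{"x":0,"y":0.001,"z":0.064,"ax":0,"ay":0,"az":0,"claw":-1}]'>/dev/null
python3 -c "
from h import *
show()"
python3 -m crank '[{"x":0,"y":0,"z":0,"ax":0,"ay":0,"az":0,"claw":0},{"x":0,"y":0,"z":0,"ax":0,"ay":0,"az":0,"claw":0.2},{"x":0,"y":0,"z":0,"ax":0,"ay":0,"az":0,"claw":0.4},{"x":0,"y":0,"z":0,"ax":0,"ay":0,"az":0,"claw":0.6},{"x":0,"y":0,"z":0,"ax":0,"ay":0,"az":0,"claw":0.8}]' 25 >/dev/null
python3 -c "
from h import *
show()"
python3 -m crank '[{"x":0,"y":0,"z":0,"ax":0,"ay":0,"az":0,"claw":0.8},{"x":0,"y":0,"z":0,"ax":0,"ay":0,"az":0,"claw":1},{"x":0,"y":0,"z":0,"ax":0,"ay":0,"az":0,"claw":1},{"x":0,"y":0,"z":0,"ax":0,"ay":0,"az":0,"claw":1},{"x":0,"y":0,"z":0,"ax":0,"ay":0,"az":0,"claw":1}]' 25 >/dev/null
python3 -c "
from h import *
show()"
```

```text
t 15.55 carrier mm [-95.1  19.7 147.5] jaw -89.94 tilt [-0.001  0.001 -1.   ] Fc [-0.2  1.3 -0.1] w 86.9
t 15.97 carrier mm [-95.3  18.1 149.4] jaw -89.99 tilt [ 0.001  0.001 -1.   ] Fc [ 0.1  0.5 -0.2] w 61.7
t 16.38 carrier mm [-95.8  16.6 148.8] jaw -90.03 tilt [ 0.004 -0.    -1.   ] Fc [ 1.  -9.8 -3.6] w 37.9
```

The latch is squeezed home: 37.9 mm over both plates. I'll swing about the hinge at 101 mm radius, 20° per call.

```bash
python3 -m crank '[{"x":0.0015,"y":0.007,"z":0,"ax":0,"ay":0,"az":-0.035,"claw":1},{"x":0.0025,"y":0.014,"z":0,"ax":0,"ay":0,"az":-0.07,"claw":1},{"x":0.0035,"y":0.021,"z":0,"ax":0,"ay":0,"az":-0.105,"claw":1},{"x":0.0054,"y":0.028,"z":0,"ax":0,"ay":0,"az":-0.14,"claw":1},{"x":0.0076,"y":0.0345,"z":0,"ax":0,"ay":0,"az":-0.1745,"claw":1}]' 25 >/dev/null
python3 -c "
from h import *
show()"
```

```text
t 16.8 carrier mm [-130.2   10.6  148.7] jaw -69.81 tilt [ 0.  0. -1.] Fc [ 0.1 -0.4 -0.2] w 37.5
```

```bash
python3 -m crank '[{"x":0.0002,"y":0.007,"z":0,"ax":0,"ay":0,"az":-0.035,"claw":1},{"x":0.001,"y":0.014,"z":0,"ax":0,"ay":0,"az":-0.07,"claw":1},{"x":0.0022,"y":0.021,"z":0,"ax":0,"ay":0,"az":-0.105,"claw":1},{"x":0.0039,"y":0.028,"z":0,"ax":0,"ay":0,"az":-0.14,"claw":1},{"x":0.0061,"y":0.0345,"z":0,"ax":0,"ay":0,"az":-0.1745,"claw":1}]' 25 >/dev/null
python3 -c "
from h import *
show()"
python3 -m crank '[{"x":0.0002,"y":0.007,"z":0,"ax":0,"ay":0,"az":-0.035,"claw":1},{"x":0.001,"y":0.014,"z":0,"ax":0,"ay":0,"az":-0.07,"claw":1},{"x":0.0022,"y":0.021,"z":0,"ax":0,"ay":0,"az":-0.105,"claw":1},{"x":0.0039,"y":0.028,"z":0,"ax":0,"ay":0,"az":-0.14,"claw":1},{"x":0.0061,"y":0.0345,"z":0,"ax":0,"ay":0,"az":-0.1745,"claw":1}]' 25 >/dev/null
python3 -c "
from h import *
show()"
```

```text
t 17.22 carrier mm [-160.7   -7.   148.7] jaw -49.82 tilt [ 0.  0. -1.] Fc [0.5 0.5 1. ] w 37.7
t 17.63 carrier mm [-183.1  -34.   148.8] jaw -29.810000000000002 tilt [ 0.001  0.    -1.   ] Fc [-0.2 -1.   2.1] w 37.5
```

```bash
python3 -m crank '[{"x":0.0002,"y":0.007,"z":0,"ax":0,"ay":0,"az":-0.035,"claw":1},{"x":0.001,"y":0.014,"z":0,"ax":0,"ay":0,"az":-0.07,"claw":1},{"x":0.0022,"y":0.021,"z":0,"ax":0,"ay":0,"az":-0.105,"claw":1},{"x":0.0039,"y":0.028,"z":0,"ax":0,"ay":0,"az":-0.14,"claw":1},{"x":0.0061,"y":0.0345,"z":0,"ax":0,"ay":0,"az":-0.1745,"claw":1}]' 25 >/dev/null
python3 - <<'E'
from h import *
show()
for n in('top','scene'):
    c=camera(n);a=c['color'][150:260,150:310] if n=='top' else c['color'][190:300,150:310]
    cv2.imwrite(f'pics/{n}7.png',a)
cv2.imwrite('pics/both7.png',cv2.resize(np.vstack([cv2.imread('pics/top7.png'),cv2.imread('pics/scene7.png')]),None,fx=2.7,fy=2.7,interpolation=cv2.INTER_CUBIC))
E
```

```text
t 18.05 carrier mm [-195.1  -67.1  148.8] jaw -9.819999999999993 tilt [ 0.001 -0.    -1.   ] Fc [0.1 0.4 2.2] w 37.4
```

View pics/both7.png

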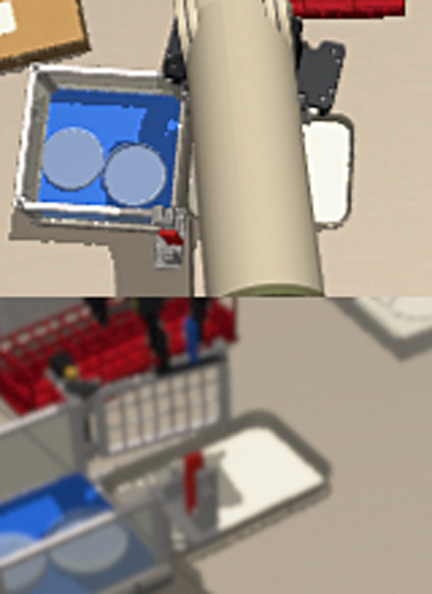

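The gate stands wide open, with the fingers on the latch plates at crop (175,340), the bolt back, and the dishes unmoved. One last numeric check covers the tray's outer end and the held state.

```bash
python3 -m crank '[{"x":0,"y":0,"z":0,"ax":0,"ay":0,"az":0,"claw":1},{"x":0,"y":0,"z":0,"ax":0,"ay":0,"az":0,"claw":1},{"x":0,"y":0,"z":0,"ax":0,"ay":0,"az":0,"claw":1},{"x":0,"y":0,"z":0,"ax":0,"ay":0,"az":0,"claw":1},{"x":0,"y":0,"z":0,"ax":0,"ay":0,"az":0,"claw":1}]' 25 >/dev/null
python3 - <<'E'
from h import *
show()
c=camera('top')
m=tray(c)[0].copy();m[:,:266]=0;m[:,295:]=0;m[:185]=0;m[240:]=0
n,l,s,_=cv2.connectedComponentsWithStats(m);i=1+s[1:,4].argmax();v,u=np.where(l==i)
W=CR.inv().apply(plane(c,np.c_[u,v],.005)-O)*1e3
print('inner floor x min',np.percentile(W[:,0],1),'y',np.percentile(W[:,1],[1,99]))
rows=[v0 for v0 in range(v.min()+6,v.max()-5)];e=np.array([[u[v==k].max()+.5,k] for k in rows])
E=CR.inv().apply(plane(c,e,.005)-O)*1e3;print('end edge slope deg',np.degrees(np.polyfit(E[:,1],E[:,0],1)[0]),E[:,0].mean())
E
```

```text
t 18.57 carrier mm [-195.   -66.5  148.8] jaw -10.049999999999997 tilt [ 0. -0. -1.] Fc [-1.9  0.1  4.2] w 37.2
inner floor x min -294.41028104303825 y [-62.24687034  60.34925018]
end edge slope deg 0.15438151618756657 -295.0062402017894
```

```bash
python3 -c "
from bench import close_job
print(close_job())"
```

```text
the job is handed in; nothing more can be done
None
```

The job is handed in at about 18.6 s of robot time, with the gate held open about 80° and the latch still squeezed.

- **Tray:** I pushed it against the stop, then the sill, then the stop again. It met firm contact of 16 to 20 N without moving further. The last picture showed its end square to 0.15° and its far end where docking puts it, at about -295 mm measured and expected.
- **Bolt:** It went fully back, at 29 mm over both lugs. It still read back after I let go: the red lug's top moved from y ≈ 105 to 113 mm.
- **Latch and gate:** I squeezed the latch home at 37 to 38 mm and kept it squeezed through the swing. The open angle comes from the hand's yaw, and the picture confirms the gate is wide open.
- **Other things:** The dishes look unmoved in the last picture. I kept clear of the bottle, cork, tape roll and magnifier but did not measure them again.

**Disagreements:** My carrier frame was about 2 mm off in y, as the contacts at the lugs showed. I saw no clear extra force where the sprung check should push back, but the pictures show the gate past it.

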